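Put the glasses case away in the push-latch bedside box

TASK

Put the glasses case away in the bedside box. Its lid has a push-push latch, now shut: press it so that the lid springs open, set the case down flat on the box's floor without dropping it, then press the lid until the latch has caught again and check that it stays shut. Leave the other things where they are.

Things in the scene. Friction and masses are not known exactly. Their poses are not given: they have to be found in the camera images.
- box: fixed wooden box, 220 (its x) x 200 (its y) x 100 mm high; origin at the centre of its underside, front (-x of its frame) faces the robot. Walls 8 mm, front wall 70 mm high, others 100; inner floor 22 mm above the origin, 204 (x) by 184 mm (y). A striker hangs from the lid at the front left (+y) corner: keep the case near the middle. The open lid overhangs: enter from the front, tool leaning back about 30 degrees.
- box_in (a point): centre of the box's inner floor (felt surface); axes as the box
- box_hinge (a point): middle of the lid's hinge line, on the box at x = +100 mm, z = 92 mm in the box's frame; the line runs along the box's y
- box_lid (a joint): lid angle (rad) about its far-edge hinge. About 0 = latched shut, lid level; -0.066 = pressed down to its stop (14 mm at the front edge); 0.88 = fully open, raised 50 degrees. A light spring (2 N or so at the front edge) lifts the unlatched lid in under 1 s. A full press to the stop and letting go changes the state: shut springs open, open stays shut; a short press changes nothing.
- lid_press (a point): point on the lid's upper face, mid-width, 180 mm from the hinge and 30 mm from the lid's front edge: a good place to press. Its z is square to the lid face. The lid is 212 mm long, 180 mm wide, 8 mm thick, wood, with a lip hanging 10 mm below its front edge.
- case_center (a point): centre (half-way up) of the glasses case: brown hard shell with rounded edges, 145 (its x) x 50 (its y) x 40 mm high, lying flat, about 0.13 kg, with a seam line and a small brass clasp; loose
- remote: bystander: grey remote control with round black buttons, 140 x 44 x 20 mm, loose; origin under its centre
- phone: bystander: black phone lying flat, 142 x 70 x 9 mm, with a round orange silicone grip on its back (18 mm high in all), loose; origin under its centre
- paperweight: bystander: clear glass dome paperweight, 76 mm across, 45 mm high, loose; origin under its centre
- gauge: bystander: white square humidity gauge standing upright, 30 x 70 x 70 mm, loose; origin under its centre
- tin: bystander: closed stainless lunch tin, 190 x 116 x 65 mm, loose; origin under its centre
Not all that is in view belongs to the job. Several things look just like the part that bears case_center: the one meant starts nearest to the robot's base.

How it is judged:
By the outcome, as a careful person would: the job done as asked, in the order asked, and still so for the second after the job is handed in, with the robot touching nothing.
It also fails if it takes over 72 s, if anything falls off the work surface, if the arm or the gripper's body presses on something with over 40 N, if the wrist force passes 120 N, or if a joint passes its speed limit or range.

ROBOT

A 6-joint arm with a two-finger parallel gripper is mounted at the origin on the work surface. World frame = base frame: x ahead of the robot, y to its left, z up, the work surface at z = 0. Lengths are in m, angles in degrees, forces in N, time in s.
With the tool pointing down it reaches from about 0.3 to 0.75 m from the base axis. Payload 8.5 kg.
Tool frame: the origin (TCP) lies at the very end of the fingers, on their centre line; the grasp point (between the pads) lies 19 mm behind it; z points along the fingers, y is the line along which they close (so a half turn about z gives the same grasp; the last joint's range is limited). The gripper opens to 85 mm and grips with 20 to 120 N. Pads are 22 mm wide; open, the fingers measure 114 mm over their backs; the gripper's body (76 mm by 85 mm) begins 54 mm behind the grasp point. The pads swing forward as they close: fully open they stand 13 mm farther back than shut.
Start: joints at [56.476, 21.807, 74.336, -0, 83.858, -12.336], TCP at [0.199, 0.513, 0.231] pointing down, gripper open.
Joint ranges: [-178.18, 178.18], [-50.72, 133.34], [12.68, 142.11], [-81.47, 261.47], [9.98, 163.14], [-165.26, 165.26]. Speed limits (degrees/s): [136.94, 136.94, 180, 180, 180, 180].

INTERFACE

Orientations are given as a 3x3 rotation matrix whose columns are the frame's x, y, z axes.
In Python, from rig import env, imaging gives the robot as it stands. The module is installed in compiled form; this text tells all that it offers.
- The arm moves only by the tool arm_command, never from a script. Its arguments are lists of equal length, an entry for each row: "turn": the turn, a rotation vector about the tool's x, y, z in units of 5 degrees (1.0 is 5 degrees), a list of three; "xyz": the shift along the tool's x, y, z in units of 50 mm (1.0 is 50 mm), a list of three; "claw": the finger opening in mm, from 0 to 85.4. A call has 1 to 12 rows; each row shifts and turns the commanded pose from where the row before left it, along the tool's axes as they then stand; what a row does not reach is not made up. A row lasts 1/10 s, in which the tool goes at most 50 mm and 8.59 degrees, less where a joint would pass 70% of its speed; a pose out of reach is approached as far as the arm can. A call is refused whole if a number of a shift passes 1 or a number of a turn 1, either way. A call with a gripper value outside its range is refused whole. The fingers move at their own pace and stop on an object; "squeeze" is the grip in N (left out, the last holds). Time passes only in rows, so rows that do not move let the fingers close. It gives the time, the measured TCP pose, the force, the opening and the grip force at its end, in the units of the state.
- env.observe(): the state, without advancing time (a new reading comes with each control period).
- imaging.get_image(name): name is "scene" or "top"; returns (picture, depth): 384x512x3 uint8, blue, green, red; 384x512 float32, m along the optical axis (not along the pixel's ray), 0 where there is no reading.
- imaging.camera_info(name): a dict with "camera_matrix" (3x3 intrinsics, pixels), "rvec" (rotation vector, rad) and "tvec" (3), from world to camera coordinates, as OpenCV has them. Camera axes: x right, y down, z forward; pixel columns grow to the right and rows downward; lengths in m; the calibration is good to about 2 mm. A picture is of the moment at which its call begins. camera_info takes no time and is no camera call.
- env.close_job(): hands the job in; it is judged then, once.
The state is a dict: "time_s": time; "q": joint angles; "qvel": joint speeds; "joint_efforts": joint torques, N m; "position": TCP position; "tool_rot": TCP orientation; "ft_force": force on the tool from outside, world axes, zero at the start; "wrist_torque": the same for the moment, N m; "grip_width": finger opening in m; "gripper_force": force on a finger pad.
Only numpy, scipy, OpenCV 4.12 (cv2) and the standard library are available. Lean on these libraries where they do the work, as an engineer would, in place of code of your own. Each camera call takes 0.05 s, during which the arm holds its last target. There are 200 camera calls.

## Working session

There is one attempt and no reset: what is moved stays moved. The work goes in short steps, Python scripts to look and compute and a tool call to move; the robot and the scene stay as the last step left them, time stands still between calls to the robot, and variables do not carry over. Pictures are saved under pics/ and viewed, at most 10 in all, crops included, and the job is handed in when it is done.

Besides the shell and the picture viewer there is one more tool, called in YAML: its name, and indented under it one key for each argument. arm_command: Moves the arm, as the interface text tells. Its arguments: {"type":"object","properties":{"turn":{"type":"array"},"xyz":{"type":"array"},"claw":{"type":"array"},"squeeze":{"type":"number"}},"required":["turn","xyz","claw"]}

```bash
mkdir -p pics; cat > h.py <<'E'
from rig import env, imaging
import cv2, numpy as np
def snap(n,f):
    im,d=imaging.get_image(n); cv2.imwrite('pics/'+f+'.png',im); np.save('pics/'+f+'.npy',d); return im,d
def world(n,d,u,v):
    c=imaging.camera_info(n); K=np.array(c['camera_matrix']); R=cv2.Rodrigues(np.array(c['rvec'],float))[0]; t=np.array(c['tvec'],float).ravel()
    z=d[v,u] if np.ndim(d) else d
    z=np.asarray(z,float)
    p=np.stack([(u-K[0,2])/K[0,0]*z,(v-K[1,2])/K[1,1]*z,z],-1)
    return (p-t)@R
E
python3 - <<'E'
from h import *
for n in('scene','top'):
    im,d=snap(n,n+'0'); c=imaging.camera_info(n); R=cv2.Rodrigues(np.array(c['rvec'],float))[0]; print(n,-R.T@np.array(c['tvec']).ravel(), R[2])
a=cv2.imread('pics/top0.png'); cv2.imwrite('pics/top0b.png',cv2.resize(a,(800,600)))
print(env.observe())
E
```

```text
scene [ 1.35501981 -0.40797828  1.16829037] [-0.59697442  0.21832651 -0.77198127]
top [ 0.40482071 -0.09690854  1.32355204] [ 0.12805069 -0.01182096 -0.99169717]
{'time_s': 0.1, 'q': array([ 5.64752790e+01,  2.18395910e+01,  7.43780284e+01, -1.81289306e-03,
        8.38583235e+01, -1.23367917e+01]), 'qvel': array([ 0.01875008, -0.04035713, -0.16511857, -0.07601292,  0.05190576,
        0.02655264]), 'joint_efforts': array([ 3.82486891e-03, -4.49217904e+01, -2.31655920e+01, -1.86321727e-04,
        3.64895874e-03, -2.70685507e-05]), 'position': array([0.19866189, 0.51259748, 0.23076448]), 'tool_rot': array([[-9.32401108e-01,  3.61424510e-01, -7.05817362e-04],
       [ 3.61425111e-01,  9.32400466e-01, -1.12233564e-03],
       [ 2.52464828e-04, -1.30156711e-03, -9.99999121e-01]]), 'ft_force': array([-0.31353551, -0.26388405,  0.86484762]), 'wrist_torque': array([ 0.000116  ,  0.01461323, -0.05220079]), 'gripper_force': 0.0, 'grip_width': 0.08561926629557993}
```

View pics/top0b.png

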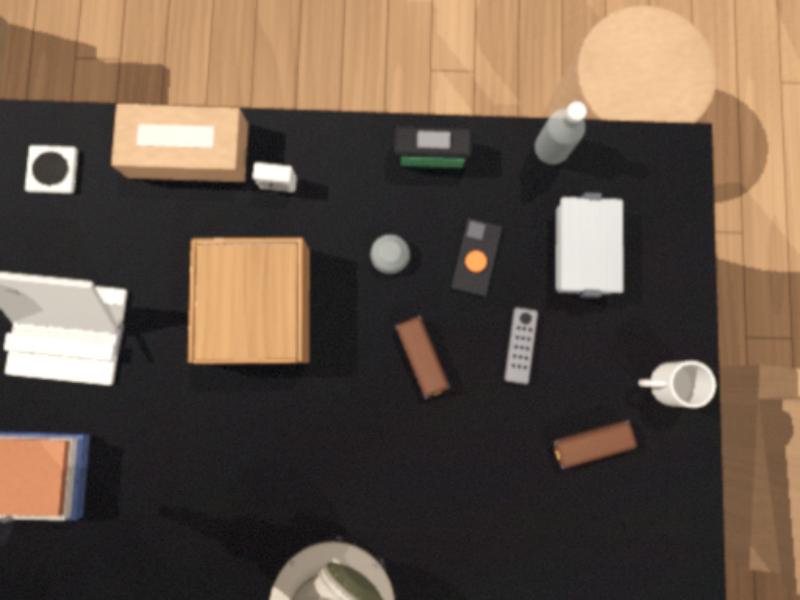

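View pics/scene0.png

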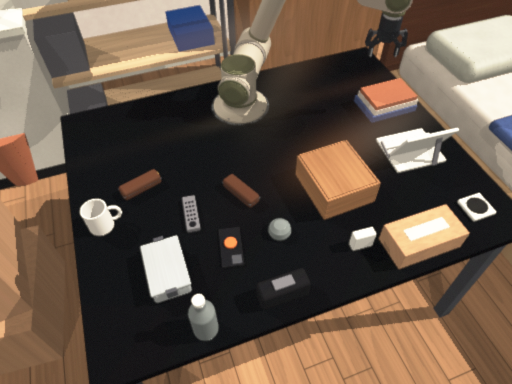

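The top picture (800x600) shows the box at about (248,300), with its front edge toward the robot at the bottom. There are two cases, at (422,357) and (595,445). The remote is at (521,345), the phone at (477,258) and the paperweight at (390,254).

```bash
python3 - <<'E'
from h import *
d=np.load('pics/top0.npy'); im=cv2.imread('pics/top0.png')
V,U=np.mgrid[0:384,0:512]; P=world('top',d,U,V)
def reg(name,x0,x1,y0,y1,zlo,zhi):
    s=.64; sl=np.s_[int(y0*s):int(y1*s),int(x0*s):int(x1*s)]
    p=P[sl].reshape(-1,3); p=p[(p[:,2]>zlo)&(p[:,2]<zhi)]
    (c,wh,a)=cv2.minAreaRect(p[:,:2].astype(np.float32)); print(name,len(p),'ctr',np.round(c,4),'size',np.round(wh,4),'ang',round(a,1),'z med/max',np.round([np.median(p[:,2]),p[:,2].max()],4),'r',np.hypot(*c))
    print(np.round(cv2.boxPoints((c,wh,a)),3).tolist())
reg('boxtop',170,325,225,380,.085,.13)
reg('case1',380,460,305,410,.02,.06)
reg('case2',540,650,410,480,.02,.06)
reg('remote',495,545,300,390,.008,.06)
reg('phone',440,510,210,305,.004,.06)
reg('pw',360,420,225,285,.01,.06)
# box lid profile along its x
for v in range(148,240,6): print(v,np.round(P[v,160],4))
E
```

```text
boxtop 5652 ctr [0.5447 0.1674] size [0.2222 0.202 ] ang 2.5 z med/max [0.0998 0.1079] r 0.5698917715559568
[[0.42899999022483826, 0.2630000114440918], [0.43799999356269836, 0.06199999898672104], [0.6600000262260437, 0.07100000232458115], [0.6510000228881836, 0.27300000190734863]]
case1 859 ctr [ 0.4558 -0.1527] size [0.1465 0.0501] ang 24.2 z med/max [0.0383 0.0464] r 0.48075140189702603
[[0.3790000081062317, -0.1599999964237213], [0.39899998903274536, -0.20600000023841858], [0.5329999923706055, -0.1459999978542328], [0.5120000243186951, -0.10000000149011612]]
case2 913 ctr [ 0.3044 -0.4758] size [0.0511 0.1467] ang 16.7 z med/max [0.0385 0.0462] r 0.5648481143804264
[[0.2590000033378601, -0.4129999876022339], [0.3009999990463257, -0.5529999732971191], [0.3499999940395355, -0.5389999747276306], [0.30799999833106995, -0.39800000190734863]]
remote 722 ctr [ 0.4836 -0.3395] size [0.051  0.1405] ang 79.8 z med/max [0.0199 0.0269] r 0.5908441805000694
[[0.4099999964237213, -0.35199999809265137], [0.5479999780654907, -0.37700000405311584], [0.5569999814033508, -0.3269999921321869], [0.418
[... 335 characters left out ...]
0.6493 -0.0846] size [0.068  0.0721] ang 2.1 z med/max [0.0367 0.0491] r 0.6547678586930172
[[0.6140000224113464, -0.05000000074505806], [0.6169999837875366, -0.12200000137090683], [0.6850000023841858, -0.11900000274181366], [0.6819999814033508, -0.04699999839067459]]
148 [0.6895 0.1872 0.0014]
154 [0.6502 0.1641 0.1042]
160 [0.6347 0.1649 0.0962]
166 [0.6166 0.1626 0.1021]
172 [0.6007 0.163  0.0956]
178 [0.5823 0.16   0.1052]
184 [0.5661 0.16   0.1007]
190 [0.5496 0.1594 0.0985]
196 [0.5324 0.1576 0.1026]
202 [0.5163 0.1579 0.0968]
208 [0.4993 0.1561 0.1007]
214 [0.4826 0.1548 0.1023]
220 [0.4663 0.1545 0.099 ]
226 [0.4498 0.1537 0.0983]
232 [0.4355 0.1712 0.0074]
238 [0.418  0.1712 0.0023]
```

arm_command:
  turn:
    - [0, 0, 1]
    - [0, 0, 1]
    - [0, 0, 1]
    - [0, 0, 1]
    - [0, 0, 1]
    - [0, 0, 1]
    - [0, 0, 1]
    - [0, 0, 1]
    - [0, 0, 1]
    - [0, 0, 1]
    - [0, 0, 1]
    - [0, 0, 1]
  xyz:
    - [0, 0, 0]
    - [0, 0, 0]
    - [0, 0, 0]
    - [0, 0, 0]
    - [0, 0, 0]
    - [0, 0, 0]
    - [0, 0, 0]
    - [0, 0, 0]
    - [0, 0, 0]
    - [0, 0, 0]
    - [0, 0, 0]
    - [0, 0, 0]
  claw: [0, 0, 0, 0, 0, 0, 0, 0, 0, 0, 0, 0]

```text
time_s: 1.3
position: [0.1987, 0.5127, 0.2309]
tool_rot: [[-0.15, 0.989, -0.001], [0.989, 0.15, -0.001], [-0.001, -0.001, -1.0]]
ft_force: [-0.1, -0.6, -0.1]
grip_width: -0.0004
gripper_force: 0.0
```

arm_command:
  turn:
    - [0, 0, 1]
    - [0, 0, 1]
    - [0, 0, 1]
    - [0, 0, 1]
    - [0, 0, 1]
    - [0, 0, 1]
    - [0, 0, 1]
    - [0, 0, 1]
    - [0, 0, 1]
    - [0, 0, 1]
    - [0, 0, 1]
    - [0, 0, 1]
  xyz:
    - [0, 0, 0]
    - [0, 0, 0]
    - [0, 0, 0]
    - [0, 0, 0]
    - [0, 0, 0]
    - [0, 0, 0]
    - [0, 0, 0]
    - [0, 0, 0]
    - [0, 0, 0]
    - [0, 0, 0]
    - [0, 0, 0]
    - [0, 0, 0]
  claw: [0, 0, 0, 0, 0, 0, 0, 0, 0, 0, 0, 0]

```text
time_s: 2.5
position: [0.1987, 0.5126, 0.2309]
tool_rot: [[0.781, 0.624, -0.0], [0.624, -0.781, -0.001], [-0.001, 0.0, -1.0]]
ft_force: [-1.0, 0.1, -0.3]
grip_width: -0.0001
gripper_force: 0.0
```

arm_command:
  turn:
    - [0, 0, 1]
    - [0, 0, 1]
    - [0, 0, 1]
    - [0, 0, 1]
    - [0, 0, 1]
    - [0, 0, 1]
    - [0, 0, 1]
    - [0, 0, 0.25]
    - [0, 0, 0]
  xyz:
    - [0, 0, 0]
    - [0, 0, 0]
    - [0, 0, 0]
    - [0, 0, 0]
    - [0, 0, 0]
    - [0, 0, 0]
    - [0, 0, 0]
    - [0, 0, 0]
    - [0, 0, 0]
  claw: [0, 0, 0, 0, 0, 0, 0, 0, 0]

```text
time_s: 3.4
position: [0.1987, 0.5127, 0.2311]
tool_rot: [[0.999, 0.046, -0.0], [0.046, -0.999, -0.0], [-0.0, 0.0, -1.0]]
ft_force: [-0.6, -0.0, -0.7]
grip_width: -0.0003
gripper_force: 0.0
```

```bash
cat >> h.py <<'E'
from scipy.spatial.transform import Rotation as Ro
def Rz(a): return Ro.from_euler('z',a,degrees=True).as_matrix()
def tool(yaw,lean):  # tool x along yaw, leaning back by lean
    a=np.radians(lean); c,s=np.cos(a),np.sin(a)
    return Rz(yaw)@np.array([[c,0,s],[0,-1,0],[s,0,-c]])
BOX=np.array([.5457,.1674,0]); RB=Rz(2.5)
def box(x,y,z): return BOX+RB@[x,y,z]
def rel(p,R=None):
    s=env.observe(); T=np.array(s['tool_rot'])
    print('t',round(s['time_s'],2),'pos',np.round(s['position'],4),'F',np.round(s['ft_force'],1),'w',round(s['grip_width'],4),'q',np.round(s['q'],0))
    print('shift total units',np.round(T.T@(np.array(p)-s['position'])/.05,3))
    if R is not None: print('turn total units',np.round(np.degrees(Ro.from_matrix(T.T@R).as_rotvec())/5,3))
E
python3 - <<'E'
from h import *
rel(box(-.08,0,.15),tool(2.5,0))
E
```

```text
t 3.4 pos [0.1987 0.5127 0.2311] F [-0.6 -0.  -0.7] w -0.0003 q [ 56.  22.  74.  -0.  84. 144.]
shift total units [5.015 7.214 1.623]
turn total units [0.005 0.004 0.027]
```

arm_command:
  turn:
    - [0, 0, 0]
    - [0, 0, 0]
    - [0, 0, 0]
    - [0, 0, 0]
    - [0, 0, 0]
    - [0, 0, 0]
    - [0, 0, 0]
    - [0, 0, 0]
    - [0, 0, 0]
    - [0, 0, 0]
    - [0, 0, 0]
    - [0, 0, 0]
  xyz:
    - [0.5, 0.72, 0]
    - [0.5, 0.72, 0]
    - [0.5, 0.72, 0]
    - [0.5, 0.72, 0]
    - [0.5, 0.72, 0]
    - [0.5, 0.72, 0]
    - [0.5, 0.72, 0]
    - [0.5, 0.72, 0]
    - [0.5, 0.72, 0.4]
    - [0.5, 0.72, 0.4]
    - [0, 0, 0.4]
    - [0, 0, 0.4]
  claw: [0, 0, 0, 0, 0, 0, 0, 0, 0, 0, 0, 0]

```text
time_s: 4.6
position: [0.4652, 0.1631, 0.1504]
tool_rot: [[0.999, 0.044, -0.0], [0.044, -0.999, 0.0], [-0.0, -0.0, -1.0]]
ft_force: [0.0, 0.2, 0.1]
grip_width: -0.0003
gripper_force: 0.0
```

```bash
python3 - <<'E'
from h import *
rel(box(-.08,0,.10),tool(2.5,0))
E
```

```text
t 4.6 pos [0.4652 0.1631 0.1504] F [0.  0.2 0.1] w -0.0003 q [ 6. 21. 91.  0. 68. 93.]
shift total units [ 0.012 -0.015  1.007]
turn total units [-0.     0.002  0.006]
```

arm_command:
  turn:
    - [0, 0, 0]
    - [0, 0, 0]
    - [0, 0, 0]
    - [0, 0, 0]
    - [0, 0, 0]
    - [0, 0, 0]
    - [0, 0, 0]
  xyz:
    - [0, 0, 0.4]
    - [0, 0, 0.4]
    - [0, 0, 0.1]
    - [0, 0, 0.08]
    - [0, 0, 0.08]
    - [0, 0, 0.08]
    - [0, 0, 0]
  claw: [0, 0, 0, 0, 0, 0, 0]

```text
time_s: 5.3
position: [0.4648, 0.1644, 0.0944]
tool_rot: [[0.999, 0.045, 0.001], [0.045, -0.999, 0.0], [0.001, -0.0, -1.0]]
ft_force: [-0.7, 0.1, 1.4]
grip_width: 0.0003
gripper_force: 0.5
```

arm_command:
  turn:
    - [0, 0, 0]
    - [0, 0, 0]
    - [0, 0, 0]
  xyz:
    - [0, 0, 0.06]
    - [0, 0, 0.04]
    - [0, 0, 0]
  claw: [0, 0, 0]

```text
time_s: 5.6
position: [0.4648, 0.1644, 0.0893]
tool_rot: [[0.999, 0.045, 0.0], [0.045, -0.999, 0.0], [0.0, -0.0, -1.0]]
ft_force: [-0.1, -0.5, 0.9]
grip_width: -0.0001
gripper_force: 0.5
```

arm_command:
  turn:
    - [0, 0, 0]
    - [0, 0, 0]
  xyz:
    - [0, 0, 0.04]
    - [0, 0, 0]
  claw: [0, 0]

```text
time_s: 5.8
position: [0.4649, 0.1644, 0.0877]
tool_rot: [[0.999, 0.045, 0.001], [0.045, -0.999, 0.0], [0.001, -0.0, -1.0]]
ft_force: [-1.4, 0.6, 7.0]
grip_width: -0.0001
gripper_force: 3.7
```

arm_command:
  turn:
    - [0, 0, 0]
    - [0, 0, 0]
  xyz:
    - [0, 0, 0.03]
    - [0, 0, 0]
  claw: [0, 0]

```text
time_s: 6.0
position: [0.465, 0.1644, 0.0869]
tool_rot: [[0.999, 0.045, 0.002], [0.045, -0.999, 0.0], [0.002, -0.0, -1.0]]
ft_force: [-4.1, -0.4, 13.8]
grip_width: 0.0002
gripper_force: 7.2
```

arm_command:
  turn:
    - [0, 0, 0]
    - [0, 0, 0]
    - [0, 0, 0]
    - [0, 0, 0]
    - [0, 0, 0]
    - [0, 0, 0]
    - [0, 0, 0]
    - [0, 0, 0]
    - [0, 0, 0]
    - [0, 0, 0]
  xyz:
    - [0, 0, -0.7]
    - [-0.6, 0, -0.8]
    - [-0.9, 0, -0.4]
    - [-0.9, 0, 0]
    - [0, 0, -0.5]
    - [0, 0, -0.5]
    - [0, 0, 0]
    - [0, 0, 0]
    - [0, 0, 0]
    - [0, 0, 0]
  claw: [0, 0, 0, 0, 0, 0, 0, 0, 0, 0]

```text
time_s: 7.0
position: [0.3445, 0.1589, 0.23]
tool_rot: [[0.999, 0.045, -0.002], [0.045, -0.999, -0.0], [-0.002, 0.0, -1.0]]
ft_force: [0.5, -0.1, -0.1]
grip_width: -0.0
gripper_force: 0.0
```

```bash
python3 - <<'E'
from h import *
snap('scene','scene1')
# case: grasp pose, gp at case centre, z .028
c=np.array([.4558,-.1527,.028]); R=tool(24.1,30)
rel(c+R[:,2]*(.019-.10),R)
d=np.load('pics/scene1.npy')
E
```

```text
t 7.05 pos [0.3445 0.1589 0.2301] F [-0.3  0.   0.4] w -0.0002 q [ 7.  4. 98. -0. 77. 94.]
shift total units [1.196 6.622 2.638]
turn total units [ 1.126  5.949 -4.21 ]
```

View pics/scene1.png

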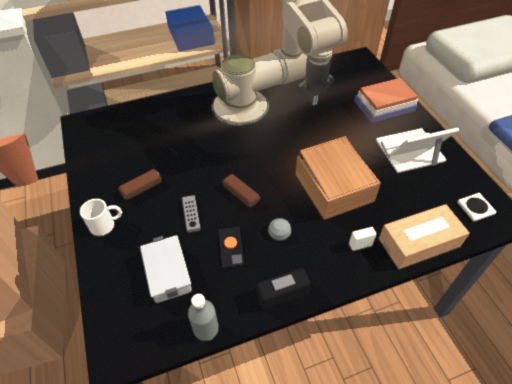

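The scene picture shows the arm drawn back and the lid still level, around (338,165). I'll check the lid's height before pressing harder.

```bash
python3 - <<'E'
from h import *
im,d=snap('top','top1')
for f in ('top0','top1'):
    d=np.load('pics/'+f+'.npy'); V,U=np.mgrid[0:384,0:512]; P=world('top',d,U,V).reshape(-1,3)
    L=(P-BOX)@RB
    for a in (-.105,-.08,-.03,.03,.08,):
        m=(abs(L[:,0]-a)<.012)&(abs(L[:,1])<.08)&(L[:,2]>.05); print(f,a,m.sum(),L[m,2].mean().round(4))
rel(box(-.08,0,.10),tool(2.5,0))
E
```

```text
top0 -0.105 416 0.0997
top0 -0.08 512 0.1001
top0 -0.03 513 0.0999
top0 0.03 478 0.0999
top0 0.08 493 0.0998
top1 -0.105 434 0.1263
top1 -0.08 520 0.1308
top1 -0.03 508 0.1221
top1 0.03 499 0.1116
top1 0.08 463 0.1031
t 7.1 pos [0.3446 0.1589 0.2302] F [-0.  -0.1  0.4] w -0.0001 q [ 7.  4. 98.  0. 77. 94.]
shift total units [2.429 0.008 2.601]
turn total units [0.001 0.016 0.011]
```

The depth shows the lid is now rising; it had only started slowly. On to the case.

arm_command:
  turn:
    - [0.14, 0.74, -0.53]
    - [0.14, 0.74, -0.53]
    - [0.14, 0.74, -0.53]
    - [0.14, 0.74, -0.53]
    - [0.14, 0.74, -0.53]
    - [0.14, 0.74, -0.53]
    - [0.14, 0.74, -0.53]
    - [0.14, 0.74, -0.53]
    - [0, 0, 0]
  xyz:
    - [0, 0, 0]
    - [0, 0, 0]
    - [0, 0, 0]
    - [0, 0, 0]
    - [0, 0, 0]
    - [0, 0, 0]
    - [0, 0, 0]
    - [0, 0, 0]
    - [0, 0, 0]
  claw: [75, 75, 75, 75, 75, 75, 75, 75, 75]
  squeeze: 30

```text
time_s: 8.0
position: [0.3437, 0.1586, 0.23]
tool_rot: [[0.791, 0.41, 0.455], [0.356, -0.912, 0.204], [0.498, 0.001, -0.867]]
ft_force: [-0.6, -1.5, -0.8]
grip_width: 0.075
gripper_force: 0.0
```

```bash
python3 - <<'E'
from h import *
im,d=snap('top','top2')
V,U=np.mgrid[0:384,0:512]; P=world('top',d,U,V).reshape(-1,3); L=(P-BOX)@RB
for a in (-.03,.0,.03,.08,):
    m=(abs(L[:,0]-a)<.012)&(abs(L[:,1])<.08)&(L[:,2]>.05); print(a,m.sum(),L[m,2].mean().round(4))
c=np.array([.4558,-.1527,.028]); R=tool(24.1,30)
rel(c+R[:,2]*(.019-.10),R)
E
```

```text
-0.03 634 0.254
0.0 510 0.2255
0.03 469 0.1891
0.08 402 0.1287
t 8.05 pos [0.3444 0.1586 0.2305] F [-0.2  0.6  0. ] w 0.0748 q [ -3.  -8. 117.  18.  46.  53.]
shift total units [-2.462  6.591  1.642]
turn total units [0.004 0.03  0.003]
```

arm_command:
  turn:
    - [0, 0.03, 0]
    - [0, 0, 0]
    - [0, 0, 0]
    - [0, 0, 0]
    - [0, 0, 0]
    - [0, 0, 0]
    - [0, 0, 0]
    - [0, 0, 0]
    - [0, 0, 0]
  xyz:
    - [-0.31, 0.82, 0.2]
    - [-0.31, 0.82, 0.2]
    - [-0.31, 0.82, 0.2]
    - [-0.31, 0.82, 0.2]
    - [-0.31, 0.82, 0.2]
    - [-0.31, 0.82, 0.2]
    - [-0.31, 0.82, 0.2]
    - [-0.3, 0.82, 0.2]
    - [0, 0, 0]
  claw: [75, 75, 75, 75, 75, 75, 75, 75, 75]

```text
time_s: 8.95
position: [0.4186, -0.1655, 0.1008]
tool_rot: [[0.792, 0.407, 0.455], [0.352, -0.913, 0.204], [0.498, -0.001, -0.867]]
ft_force: [-0.3, 0.3, 0.4]
grip_width: 0.0748
gripper_force: 0.0
```

```bash
python3 - <<'E'
from h import *
c=np.array([.4558,-.1527,.028]); R=tool(24.1,30)
rel(c+R[:,2]*.019,R)
E
```

```text
t 8.95 pos [ 0.4186 -0.1655  0.1008] F [-0.3  0.3  0.4] w 0.0748 q [-54.  18. 115.  41.  48. -17.]
shift total units [-0.046  0.07   2.034]
turn total units [-0.002  0.021 -0.019]
```

arm_command:
  turn:
    - [0, 0, 0]
    - [0, 0, 0]
    - [0, 0, 0]
    - [0, 0, 0]
    - [0, 0, 0]
    - [0, 0, 0]
    - [0, 0, 0]
    - [0, 0, 0]
  xyz:
    - [-0.04, 0.07, 0.4]
    - [0, 0, 0.4]
    - [0, 0, 0.4]
    - [0, 0, 0.4]
    - [0, 0, 0.2]
    - [0, 0, 0.13]
    - [0, 0, 0.1]
    - [0, 0, 0]
  claw: [75, 75, 75, 75, 75, 75, 75, 75]

```text
time_s: 9.75
position: [0.4635, -0.1436, 0.0138]
tool_rot: [[0.789, 0.411, 0.456], [0.356, -0.912, 0.205], [0.5, 0.001, -0.866]]
ft_force: [0.4, -0.5, 0.5]
grip_width: 0.0747
gripper_force: 0.0
```

arm_command:
  turn:
    - [0, 0, 0]
    - [0, 0, 0]
    - [0, 0, 0]
    - [0, 0, 0]
    - [0, 0, 0]
    - [0, 0, 0]
    - [0, 0, 0]
  xyz:
    - [0, 0, 0]
    - [0, 0, 0]
    - [0, 0, 0]
    - [0, 0, 0]
    - [0, 0, 0]
    - [0, 0, 0]
    - [0, 0, 0]
  claw: [60, 52, 48, 42, 42, 42, 42]
  squeeze: 35

```text
time_s: 10.45
position: [0.4634, -0.1442, 0.0144]
tool_rot: [[0.789, 0.41, 0.457], [0.356, -0.912, 0.204], [0.5, 0.002, -0.866]]
ft_force: [-3.2, -0.3, 5.7]
grip_width: 0.049
gripper_force: 36.5
```

I'll regrasp 25 mm nearer the case's rear end. That gives the gripper body more room below the open lid.

arm_command:
  turn:
    - [0, 0, 0]
    - [0, 0, 0]
    - [0, 0, 0]
    - [0, 0, 0]
    - [0, 0, 0]
    - [0, 0, 0]
  xyz:
    - [0, 0, 0]
    - [0, 0, 0]
    - [0, 0, 0]
    - [-0.22, 0, -0.13]
    - [-0.22, 0, -0.12]
    - [0, 0, 0]
  claw: [60, 66, 66, 66, 66, 66]

```text
time_s: 11.05
position: [0.4396, -0.1544, 0.0135]
tool_rot: [[0.79, 0.41, 0.456], [0.355, -0.912, 0.205], [0.5, 0.0, -0.866]]
ft_force: [0.6, -0.5, -0.8]
grip_width: 0.0659
gripper_force: 0.0
```

arm_command:
  turn:
    - [0, 0, 0]
    - [0, 0, 0]
    - [0, 0, 0]
    - [0, 0, 0]
    - [0, 0, 0]
    - [0, 0, 0]
    - [0, 0, 0]
  xyz:
    - [0, 0, 0]
    - [0, 0, 0]
    - [0, 0, 0]
    - [0, 0, 0]
    - [0, 0, 0]
    - [0, 0, 0]
    - [0, 0, 0]
  claw: [58, 52, 48, 42, 42, 42, 42]
  squeeze: 45

```text
time_s: 11.75
position: [0.4406, -0.1541, 0.0138]
tool_rot: [[0.789, 0.411, 0.456], [0.357, -0.912, 0.205], [0.5, 0.001, -0.866]]
ft_force: [2.6, 1.9, 5.3]
grip_width: 0.0495
gripper_force: 46.9
```

arm_command:
  turn:
    - [0, 0, 0]
    - [0, 0, 0]
    - [0, 0, 0]
    - [0, 0, 0]
    - [0, 0, 0]
    - [0, 0, 0]
  xyz:
    - [0.1, 0, -0.17]
    - [0.1, 0, -0.17]
    - [0.2, 0, -0.34]
    - [0.3, 0, -0.52]
    - [0.3, 0, -0.52]
    - [0, 0, 0]
  claw: [42, 42, 42, 42, 42, 42]

```text
time_s: 12.35
position: [0.4411, -0.1548, 0.1155]
tool_rot: [[0.788, 0.411, 0.459], [0.359, -0.912, 0.201], [0.501, 0.006, -0.866]]
ft_force: [0.2, -0.3, -2.2]
grip_width: 0.0497
gripper_force: 47.1
```

```bash
python3 - <<'E'
from h import *
im,d=snap('scene','scene3'); im2,d2=snap('top','top3')
cv2.imwrite('pics/mix3.png',cv2.resize(im[120:260,120:380],None,fx=3,fy=3))
s=env.observe(); T=np.array(s['tool_rot']); gp=s['position']-T[:,2]*.019; print('gp',gp)
V,U=np.mgrid[0:384,0:512]; P=world('top',d2,U,V)
hsv=cv2.cvtColor(im2,cv2.COLOR_BGR2HSV)
m=(abs(P[...,0]-gp[0]-.02)<.1)&(abs(P[...,1]-gp[1])<.09)&(P[...,2]>.05)&(P[...,2]<.16)&(hsv[...,1]>70)&(hsv[...,2]<170)
q=P[m]; print(m.sum(),cv2.minAreaRect(q[:,:2].astype(np.float32)),np.percentile(q[:,2],[5,50,95]))
u=np.array([np.cos(np.radians(24.1)),np.sin(np.radians(24.1))]); a=(q[:,:2]-gp[:2])@u
print('along',a.min(),a.max(),'slope',np.polyfit(a,q[:,2],1))
rel(box(-.25,0,.2),tool(2.5,30))
E
```

```text
gp [ 0.43161145 -0.15771325  0.12931313]
774 ((0.4675465226173401, -0.1422554850578308), (0.1173921748995781, 0.05014771595597267), 23.95233154296875) [0.13233926 0.13888681 0.14281416]
along -0.019591860849875842 0.09782387126950895 slope [-0.01730162  0.13906751]
t 12.45 pos [ 0.4403 -0.1538  0.1129] F [-0.1  0.1 -1.3] w 0.0494 q [-50.  18. 113.  40.  49. -12.]
shift total units [ 0.807 -6.842 -1.559]
turn total units [-2.162e+00  3.000e-03  3.781e+00]
```

View pics/mix3.png

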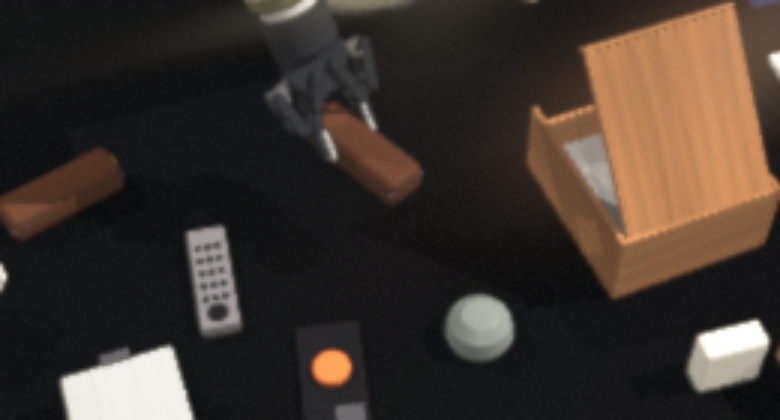

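The crop shows the case held level by its rear half, with its nose at about (400,185). The lid is fully open and the other things haven't moved.

arm_command:
  turn:
    - [-0.27, 0, 0.47]
    - [-0.27, 0, 0.47]
    - [-0.27, 0, 0.47]
    - [-0.27, 0, 0.47]
    - [-0.27, 0, 0.47]
    - [-0.27, 0, 0.47]
    - [-0.27, 0, 0.48]
    - [-0.27, 0, 0.48]
    - [0, 0, 0]
  xyz:
    - [0, 0, 0]
    - [0, 0, 0]
    - [0, 0, 0]
    - [0, 0, 0]
    - [0, 0, 0]
    - [0, 0, 0]
    - [0, 0, 0]
    - [0, 0, 0]
    - [0, 0, 0]
  claw: [42, 42, 42, 42, 42, 42, 42, 42, 42]

```text
time_s: 13.35
position: [0.4398, -0.153, 0.1116]
tool_rot: [[0.867, 0.044, 0.497], [0.036, -0.999, 0.024], [0.498, -0.003, -0.867]]
ft_force: [-0.2, 0.4, -0.8]
grip_width: 0.0496
gripper_force: 46.9
```

```bash
python3 - <<'E'
from h import *
rel(box(-.17,0,.145),tool(2.5,30))
E
```

```text
t 13.35 pos [ 0.4398 -0.153   0.1116] F [-0.2  0.4 -0.8] w 0.0496 q [-47.  15. 117.  42.  34.   8.]
shift total units [-0.548 -6.312 -1.061]
turn total units [-0.032  0.03  -0.016]
```

arm_command:
  turn:
    - [-0.03, 0.03, -0.02]
    - [0, 0, 0]
    - [0, 0, 0]
    - [0, 0, 0]
    - [0, 0, 0]
    - [0, 0, 0]
    - [0, 0, 0]
    - [0, 0, 0]
    - [0, 0, 0]
    - [0, 0, 0]
    - [0, 0, 0]
    - [0, 0, 0]
  xyz:
    - [-0.18, 0, -0.35]
    - [-0.18, 0, -0.35]
    - [-0.18, -0.3, -0.35]
    - [0, -0.7, 0]
    - [0, -0.8, 0]
    - [0, -0.8, 0]
    - [0, -0.8, 0]
    - [0, -0.8, 0]
    - [0, -0.8, 0]
    - [0, -0.8, 0]
    - [0, -0.5, 0]
    - [0, 0, 0]
  claw: [42, 42, 42, 42, 42, 42, 42, 42, 42, 42, 42, 42]

```text
time_s: 14.55
position: [0.3775, 0.1289, 0.1422]
tool_rot: [[0.869, 0.048, 0.492], [0.043, -0.999, 0.02], [0.493, 0.003, -0.87]]
ft_force: [-0.3, 0.1, -1.1]
grip_width: 0.0492
gripper_force: 47.4
```

```bash
python3 - <<'E'
from h import *
im2,d2=snap('top','top4')
cv2.imwrite('pics/crop4.png',cv2.resize(im2[110:310,80:320],None,fx=3,fy=3))
rel(box(-.17,0,.145),tool(2.5,30))
rel(box(-.043,0,.096),tool(2.5,30))
E
```

```text
t 14.6 pos [0.3778 0.1278 0.1423] F [ 0.4 -0.2 -1. ] w 0.0492 q [  1.   5. 124.   1.  22.  87.]
shift total units [ 0.021 -0.644 -0.053]
turn total units [0.018 0.094 0.063]
t 14.6 pos [0.3778 0.1278 0.1423] F [ 0.4 -0.2 -1. ] w 0.0492 q [  1.   5. 124.   1.  22.  87.]
shift total units [ 1.748 -0.638  2.051]
turn total units [0.018 0.094 0.063]
```

View pics/crop4.png

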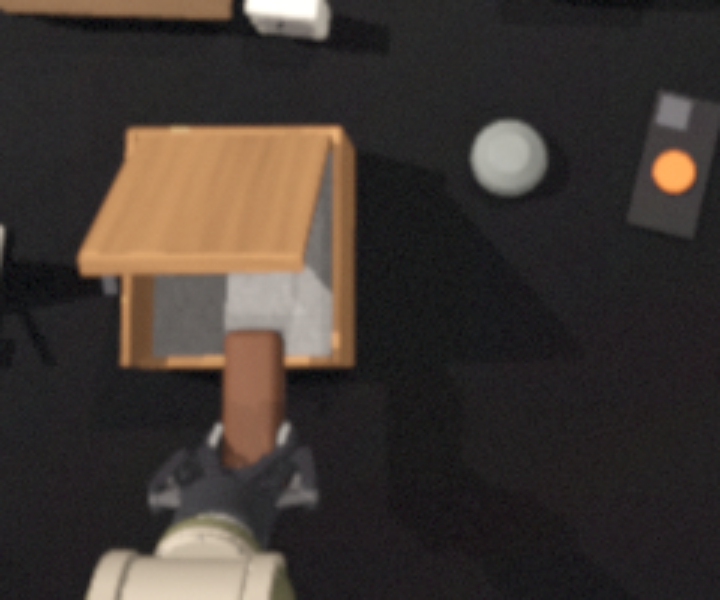

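The crop shows the case's nose just over the front wall at about (253,340), but right of the box's middle. The arm stopped 32 mm short in y, so I'll make up the difference.

arm_command:
  turn:
    - [0, 0.09, 0.06]
    - [0, 0, 0]
    - [0, 0, 0]
    - [0, 0, 0]
    - [0, 0, 0]
    - [0, 0, 0]
    - [0, 0, 0]
    - [0, 0, 0]
  xyz:
    - [0, -0.32, 0]
    - [0, -0.32, 0]
    - [0.35, 0, 0.41]
    - [0.35, 0, 0.41]
    - [0.35, 0, 0.41]
    - [0.35, 0, 0.41]
    - [0.35, 0, 0.41]
    - [0, 0, 0]
  claw: [42, 42, 42, 42, 42, 42, 42, 42]

```text
time_s: 15.4
position: [0.5067, 0.1616, 0.0969]
tool_rot: [[0.865, 0.037, 0.501], [0.032, -0.999, 0.017], [0.501, 0.002, -0.866]]
ft_force: [0.0, -0.2, -1.0]
grip_width: 0.0496
gripper_force: 47.3
```

```bash
python3 - <<'E'
from h import *
im,d=snap('scene','scene5')
rel(box(-.043,0,.096),tool(2.5,30))
rel(box(-.013,0,.038),tool(2.5,30))
im2,d2=snap('top','top5')
cv2.imwrite('pics/crop5.png',np.hstack([cv2.resize(im[90:240,270:400],(400,460)),cv2.resize(im2[140:290,100:230],(400,460))]))
E
```

```text
t 15.45 pos [0.5049 0.1618 0.0971] F [-0.6  0.7 -2. ] w 0.0494 q [  6.  21. 110.  -6.  19.  99.]
shift total units [-0.047 -0.076 -0.001]
turn total units [ 0.056  0.003 -0.059]
t 15.45 pos [0.5049 0.1618 0.0971] F [-0.6  0.7 -2. ] w 0.0494 q [  6.  21. 110.  -6.  19.  99.]
shift total units [-0.107 -0.082  1.304]
turn total units [ 0.056  0.003 -0.059]
```

View pics/crop5.png

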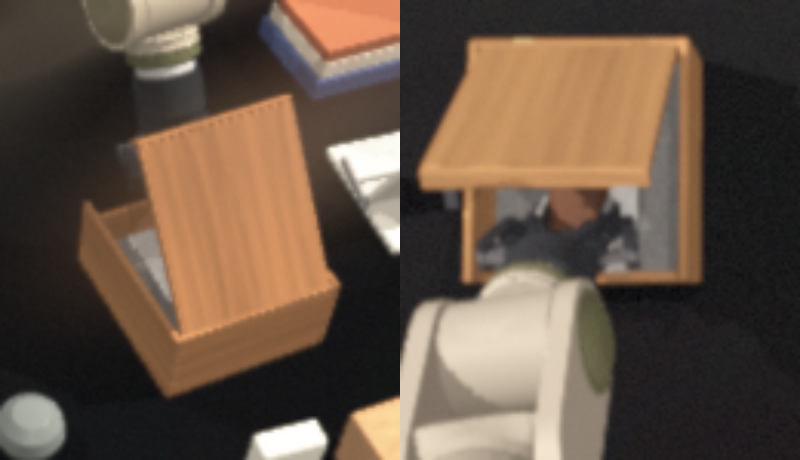

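The right half shows the case between the fingers, inside the box under the lid, clear of it and of the walls. Lowering now.

arm_command:
  turn:
    - [0.06, 0, -0.06]
    - [0, 0, 0]
    - [0, 0, 0]
    - [0, 0, 0]
    - [0, 0, 0]
    - [0, 0, 0]
  xyz:
    - [-0.1, -0.08, 0.3]
    - [0, 0, 0.3]
    - [0, 0, 0.3]
    - [0, 0, 0.2]
    - [0, 0, 0.12]
    - [0, 0, 0]
  claw: [42, 42, 42, 42, 42, 42]

```text
time_s: 16.1
position: [0.5302, 0.1683, 0.0429]
tool_rot: [[0.864, 0.045, 0.501], [0.039, -0.999, 0.023], [0.501, -0.001, -0.865]]
ft_force: [1.5, 0.0, -1.2]
grip_width: 0.0492
gripper_force: 47.5
```

arm_command:
  turn:
    - [0, 0, 0]
    - [0, 0, 0]
    - [0, 0, 0]
  xyz:
    - [-0.02, 0, 0.03]
    - [-0.01, 0, 0.02]
    - [0, 0, 0]
  claw: [42, 42, 42]

```text
time_s: 16.4
position: [0.5303, 0.1686, 0.0406]
tool_rot: [[0.864, 0.045, 0.502], [0.039, -0.999, 0.024], [0.502, -0.001, -0.865]]
ft_force: [-0.0, 0.7, -1.9]
grip_width: 0.0489
gripper_force: 47.5
```

Not yet in contact; the floor is expected at TCP z of about 0.036.

arm_command:
  turn:
    - [0, 0, 0]
    - [0, 0, 0]
    - [0, 0, 0]
  xyz:
    - [-0.02, 0, 0.03]
    - [-0.02, 0, 0.03]
    - [0, 0, 0]
  claw: [42, 42, 42]

```text
time_s: 16.7
position: [0.5301, 0.1686, 0.0365]
tool_rot: [[0.864, 0.045, 0.501], [0.039, -0.999, 0.024], [0.502, -0.001, -0.865]]
ft_force: [-0.3, 0.1, -2.0]
grip_width: 0.0495
gripper_force: 47.5
```

arm_command:
  turn:
    - [0, 0, 0]
    - [0, 0, 0]
  xyz:
    - [-0.01, 0, 0.02]
    - [0, 0, 0]
  claw: [42, 42]

```text
time_s: 16.9
position: [0.5306, 0.1687, 0.036]
tool_rot: [[0.864, 0.045, 0.501], [0.038, -0.999, 0.023], [0.502, -0.001, -0.865]]
ft_force: [1.0, 0.2, -0.9]
grip_width: 0.0493
gripper_force: 47.5
```

arm_command:
  turn:
    - [0, 0, 0]
    - [0, 0, 0]
    - [0, 0, 0]
  xyz:
    - [-0.01, 0, 0.02]
    - [-0.01, 0, 0.01]
    - [0, 0, 0]
  claw: [42, 42, 42]

```text
time_s: 17.2
position: [0.531, 0.1689, 0.0359]
tool_rot: [[0.864, 0.045, 0.501], [0.039, -0.999, 0.023], [0.502, -0.001, -0.865]]
ft_force: [-3.7, -1.2, 7.0]
grip_width: 0.0496
gripper_force: 48.7
```

arm_command:
  turn:
    - [0, 0, 0]
    - [0, 0, 0]
    - [0, 0, 0]
    - [0, 0, 0]
    - [0, 0, 0]
  xyz:
    - [0, 0, 0]
    - [0, 0, 0]
    - [0, 0, 0]
    - [0, 0, 0]
    - [0, 0, 0]
  claw: [50, 54, 60, 66, 66]

```text
time_s: 17.7
position: [0.5308, 0.169, 0.035]
tool_rot: [[0.865, 0.045, 0.5], [0.039, -0.999, 0.023], [0.501, -0.001, -0.866]]
ft_force: [-0.5, 0.5, -0.3]
grip_width: 0.0661
gripper_force: 0.0
```

arm_command:
  turn:
    - [0, 0, 0]
    - [0, 0, 0]
    - [0, 0, 0]
    - [0, 0, 0]
    - [0, 0, 0]
    - [0, 0, 0]
    - [0, 0, 0]
    - [0, 0, 0]
    - [0, 0, 0]
    - [0, 0, 0]
    - [0, 0, 0]
  xyz:
    - [0, 0, -0.2]
    - [0, 0, -0.4]
    - [0, 0, -0.4]
    - [-0.1, 0, -0.4]
    - [-0.35, 0, -0.41]
    - [-0.35, 0, -0.41]
    - [-0.35, 0, -0.41]
    - [-0.35, 0, -0.41]
    - [-0.35, 0, -0.41]
    - [0, 0, -0.4]
    - [0, 0, 0]
  claw: [66, 66, 66, 66, 66, 66, 66, 40, 20, 0, 0]

```text
time_s: 18.8
position: [0.3538, 0.1612, 0.1573]
tool_rot: [[0.863, 0.046, 0.503], [0.039, -0.999, 0.024], [0.504, -0.001, -0.864]]
ft_force: [0.5, -0.3, 0.3]
grip_width: 0.008
gripper_force: 0.0
```

```bash
python3 - <<'E'
from h import *
im2,d2=snap('top','top6'); im,d=snap('scene','scene6')
cv2.imwrite('pics/crop6.png',np.hstack([cv2.resize(im[90:240,270:400],(400,460)),cv2.resize(im2[140:290,100:230],(400,460))]))
V,U=np.mgrid[0:384,0:512]; P=world('top',d2,U,V).reshape(-1,3); L=(P-BOX)@RB
m=(abs(L[:,1])<.09)&(L[:,0]>-.1)&(L[:,0]<-.03)&(L[:,2]<.09)
c=m&(L[:,2]>.045); print('case pix',c.sum(),L[c].min(0),L[c].max(0),np.median(L[c],0)); print('floor',np.median(L[m&(L[:,2]<.04)],0))
rel(box(-.17,0,.27),tool(2.5,0))
E
```

```text
case pix 264 [-0.07193944 -0.02335859  0.04509052] [-0.03091769  0.0272256   0.06750474] [-0.05179651 -0.00053031  0.06028753]
floor [-0.07184371 -0.00034587  0.02287846]
t 18.9 pos [0.3548 0.1611 0.1558] F [-0.6  0.4  0.1] w -0.0001 q [  9.   2. 123.  -8.  25. 103.]
shift total units [ 1.51   0.039 -1.763]
turn total units [-0.015 -6.03   0.013]
```

View pics/crop6.png

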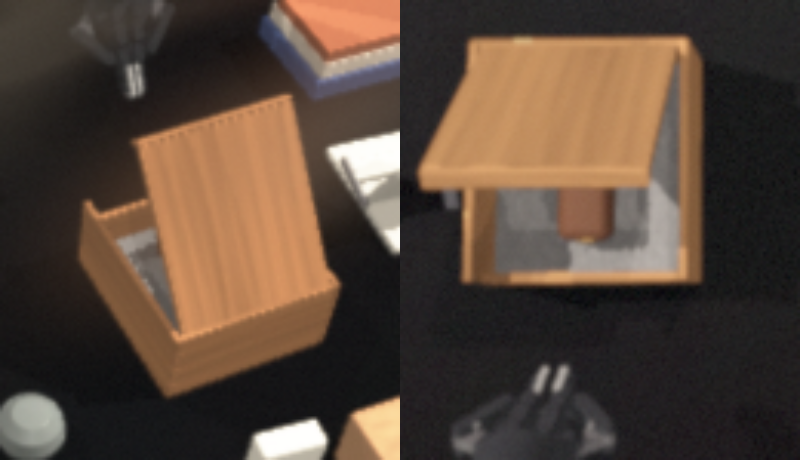

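The case lies flat on the felt, mid-width, with its rear end at box x of about -72 mm (right half, about (587,215)). Now I'll go over the lid to close it.

arm_command:
  turn:
    - [0, -0.86, 0]
    - [0, -0.86, 0]
    - [0, -0.86, 0]
    - [0, -0.86, 0]
    - [0, -0.86, 0]
    - [0, -0.86, 0]
    - [0, -0.87, 0]
    - [0, 0, 0]
  xyz:
    - [0, 0, 0]
    - [0, 0, 0]
    - [0, 0, 0]
    - [0, 0, 0]
    - [0, 0, 0]
    - [0, 0, 0]
    - [0, 0, 0]
    - [0, 0, 0]
  claw: [0, 0, 0, 0, 0, 0, 0, 0]

```text
time_s: 19.7
position: [0.3563, 0.1608, 0.1545]
tool_rot: [[0.999, 0.044, -0.003], [0.044, -0.999, 0.0], [-0.003, -0.0, -1.0]]
ft_force: [-0.6, -0.7, -0.8]
grip_width: 0.0002
gripper_force: 0.0
```

arm_command:
  turn:
    - [0, 0, 0]
    - [0, 0, 0]
    - [0, 0, 0]
    - [0, 0, 0]
    - [0, 0, 0]
    - [0, 0, 0]
    - [0, 0, 0]
    - [0, 0, 0]
    - [0, 0, 0]
    - [0, 0, 0]
    - [0, 0, 0]
  xyz:
    - [0, 0, -0.6]
    - [0, 0, -0.7]
    - [0, 0, -0.7]
    - [0, 0, -0.7]
    - [0, 0, -0.2]
    - [0.7, 0, 0]
    - [0.7, 0, 0]
    - [0.7, 0, 0]
    - [0.7, 0, 0]
    - [0.6, 0, 0]
    - [0, 0, 0]
  claw: [0, 0, 0, 0, 0, 0, 0, 0, 0, 0, 0]

```text
time_s: 20.8
position: [0.5272, 0.1682, 0.297]
tool_rot: [[0.999, 0.044, -0.004], [0.044, -0.999, 0.0], [-0.004, -0.0, -1.0]]
ft_force: [-0.8, -0.5, -0.6]
grip_width: 0.0
gripper_force: 0.0
```

```bash
python3 - <<'E'
from h import *
s=env.observe(); print('box frame',RB.T@(s['position']-BOX))
rel(box(-.015,0,.27),tool(2.5,0))
for a in (50,40,30,20,10,0):
    t=np.radians(a); r=.18; print(a,'tip x,z',np.round([.1-r*np.cos(t)+.008*np.sin(t), .092+r*np.sin(t)+.008*np.cos(t)],4))
E
```

```text
box frame [-0.01844079  0.00157935  0.29697213]
t 20.8 pos [0.5272 0.1682 0.297 ] F [-0.8 -0.5 -0.6] w 0.0 q [ 5. 20. 66.  0. 94. 93.]
shift total units [0.071 0.032 0.539]
turn total units [-0.003  0.046  0.002]
50 tip x,z [-0.0096  0.235 ]
40 tip x,z [-0.0327  0.2138]
30 tip x,z [-0.0519  0.1889]
20 tip x,z [-0.0664  0.1611]
10 tip x,z [-0.0759  0.1311]
0 tip x,z [-0.08  0.1 ]
```

arm_command:
  turn:
    - [0, 0, 0]
    - [0, 0, 0]
    - [0, 0, 0]
    - [0, 0, 0]
    - [0, 0, 0]
    - [0, 0, 0]
    - [0, 0, 0]
    - [0, 0, 0]
    - [0, 0, 0]
    - [0, 0, 0]
    - [0, 0, 0]
  xyz:
    - [0.1, 0.03, 0.4]
    - [0, 0, 0.4]
    - [0, 0, 0.24]
    - [-0.2, 0, 0.3]
    - [-0.2, 0, 0.3]
    - [-0.2, 0, 0.3]
    - [-0.2, 0, 0.26]
    - [-0.15, 0, 0.28]
    - [-0.15, 0, 0.28]
    - [-0.1, 0, 0.3]
    - [0, 0, 0]
  claw: [0, 0, 0, 0, 0, 0, 0, 0, 0, 0, 0]

```text
time_s: 21.9
position: [0.4673, 0.1646, 0.1452]
tool_rot: [[0.999, 0.045, -0.006], [0.045, -0.999, 0.0], [-0.006, -0.0, -1.0]]
ft_force: [0.1, -0.6, 1.0]
grip_width: 0.0001
gripper_force: 0.3
```

```bash
python3 - <<'E'
from h import *
s=env.observe(); print('box frame',RB.T@(s['position']-BOX))
rel(box(-.08,0,.1),tool(2.5,0))
E
```

```text
box frame [-0.07849738  0.00058284  0.14521495]
t 21.9 pos [0.4673 0.1646 0.1452] F [ 0.1 -0.6  1. ] w 0.0001 q [ 6. 21. 91.  0. 68. 93.]
shift total units [-0.025  0.012  0.904]
turn total units [-0.004  0.068  0.017]
```

Contact is light, at about 1 N. I'll keep going down to latch level, then to the stop at about 0.0875.

arm_command:
  turn:
    - [0, 0, 0]
    - [0, 0, 0]
    - [0, 0, 0]
    - [0, 0, 0]
    - [0, 0, 0]
    - [0, 0, 0]
  xyz:
    - [-0.02, 0, 0.3]
    - [0, 0, 0.3]
    - [0, 0, 0.2]
    - [0, 0, 0.1]
    - [0, 0, 0.1]
    - [0, 0, 0]
  claw: [0, 0, 0, 0, 0, 0]

```text
time_s: 22.5
position: [0.4684, 0.1647, 0.0973]
tool_rot: [[0.999, 0.045, -0.001], [0.045, -0.999, 0.001], [-0.001, -0.001, -1.0]]
ft_force: [0.5, -0.2, -0.1]
grip_width: -0.0004
gripper_force: 0.0
```

arm_command:
  turn:
    - [0, 0, 0]
    - [0, 0, 0]
    - [0, 0, 0]
  xyz:
    - [0, 0, 0.08]
    - [0, 0, 0.05]
    - [0, 0, 0]
  claw: [0, 0, 0]

```text
time_s: 22.8
position: [0.4686, 0.1646, 0.0905]
tool_rot: [[0.999, 0.045, -0.002], [0.045, -0.999, 0.001], [-0.002, -0.001, -1.0]]
ft_force: [0.7, 0.0, 1.2]
grip_width: 0.0
gripper_force: 0.5
```

arm_command:
  turn:
    - [0, 0, 0]
    - [0, 0, 0]
    - [0, 0, 0]
  xyz:
    - [0, 0, 0.06]
    - [0, 0, 0.04]
    - [0, 0, 0]
  claw: [0, 0, 0]

```text
time_s: 23.1
position: [0.4688, 0.1647, 0.087]
tool_rot: [[0.999, 0.045, -0.0], [0.045, -0.999, 0.001], [-0.0, -0.001, -1.0]]
ft_force: [-4.0, -0.4, 17.0]
grip_width: 0.0001
gripper_force: 8.8
```

At the stop with 17 N. Release straight up, then watch.

arm_command:
  turn:
    - [0, 0, 0]
    - [0, 0, 0]
    - [0, 0, 0]
    - [0, 0, 0]
    - [0, 0, 0]
    - [0, 0, 0]
    - [0, 0, 0]
    - [0, 0, 0]
    - [0, 0, 0]
    - [0, 0, 0]
    - [0, 0, 0]
    - [0, 0, 0]
  xyz:
    - [0, 0, -0.2]
    - [0, 0, -0.3]
    - [-0.5, 0, -0.5]
    - [-0.8, 0, -0.5]
    - [-0.8, 0, -0.5]
    - [0, 0, -0.5]
    - [0, 0, 0]
    - [0, 0, 0]
    - [0, 0, 0]
    - [0, 0, 0]
    - [0, 0, 0]
    - [0, 0, 0]
  claw: [0, 0, 0, 0, 0, 0, 0, 0, 0, 0, 0, 0]

```text
time_s: 24.3
position: [0.3637, 0.1598, 0.2104]
tool_rot: [[0.999, 0.045, -0.003], [0.045, -0.999, 0.0], [-0.003, -0.001, -1.0]]
ft_force: [0.3, 0.6, -0.1]
grip_width: 0.0002
gripper_force: 0.0
```

arm_command:
  turn:
    - [0, 0, 0]
    - [0, 0, 0]
    - [0, 0, 0]
    - [0, 0, 0]
    - [0, 0, 0]
    - [0, 0, 0]
    - [0, 0, 0]
    - [0, 0, 0]
    - [0, 0, 0]
    - [0, 0, 0]
    - [0, 0, 0]
    - [0, 0, 0]
  xyz:
    - [0, 0, 0]
    - [0, 0, 0]
    - [0, 0, 0]
    - [0, 0, 0]
    - [0, 0, 0]
    - [0, 0, 0]
    - [0, 0, 0]
    - [0, 0, 0]
    - [0, 0, 0]
    - [0, 0, 0]
    - [0, 0, 0]
    - [0, 0, 0]
  claw: [0, 0, 0, 0, 0, 0, 0, 0, 0, 0, 0, 0]

```text
time_s: 25.5
position: [0.3637, 0.1599, 0.2109]
tool_rot: [[0.999, 0.045, -0.002], [0.045, -0.999, 0.001], [-0.002, -0.001, -1.0]]
ft_force: [0.3, -0.0, 0.2]
grip_width: -0.0001
gripper_force: 0.0
```

```bash
python3 - <<'E'
from h import *
for k in range(2):
    im2,d2=snap('top','top7%d'%k)
    V,U=np.mgrid[0:384,0:512]; P=world('top',d2,U,V).reshape(-1,3); L=(P-BOX)@RB
    for a in (-.105,-.08,-.03,.03,.08,):
        m=(abs(L[:,0]-a)<.012)&(abs(L[:,1])<.08)&(L[:,2]>.05); print(a,m.sum(),L[m,2].mean().round(4))
im,d=snap('scene','scene7'); print(env.observe()['time_s'])
E
```

```text
-0.105 417 0.0997
-0.08 515 0.1002
-0.03 512 0.0999
0.03 475 0.0998
0.08 487 0.0995
-0.105 418 0.0999
-0.08 514 0.1
-0.03 512 0.1
0.03 477 0.0999
0.08 493 0.0994
25.65
```

View pics/scene7.png

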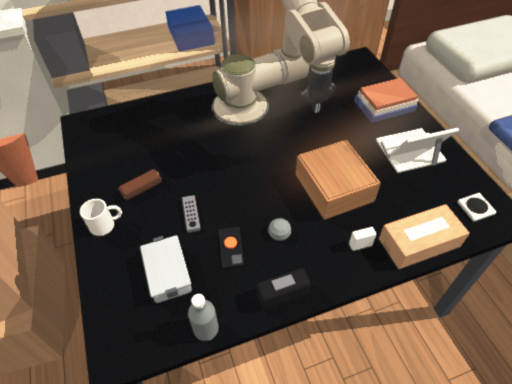

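The scene picture shows the lid level and shut at about (338,165), 2.4 s after release. The case is out of sight inside, the other things are where they were, and the arm is clear. Handing in.

```bash
python3 -c "
from rig import env
print(env.close_job())"
```

```text
the job is handed in; nothing more can be done
None
```

The glasses case lies flat on the box's floor, the lid was still latched shut when checked 2.4 s after I let go, the other things look undisturbed, and I handed the job in at about 26 s of the 72 s allowed.

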